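# Fetch the pot from under a bypass cover

### The job

The white tip-cleaner pot stands in the low case, under one of the two clear sliding covers. Slide the cover above it right across its neighbour on the double track, lift the pot out and stand it upright in the square steel tray. Then slide both covers fully home so that the case is shut, and leave the solder spool inside in its bay.

Things in the scene. Friction and masses are not known exactly. Their poses are not given: they have to be found in the camera images.
- case: Low grey case, dark inside, fixed to the bench, 190 (x) x 366 (y) x 56 mm high; two clear covers with metal edge strips run along its y on a double track. Origin: centre of underside. Floor 5 mm up; a +y bay and a -y bay, parted by a 6 mm wall at y = 0, 38 mm high; inner ends at y = +-175 mm; mouth 161 mm wide in x. End walls 41 mm high (+y), 48 mm (-y); long sides 56 mm
- cover_lower (a joint): Lower cover (180 mm long, 4 mm thick, underside at z = 42 mm), over the +y bay. 0 = fully home; grows in m as it slides to the case's -y, beneath the upper cover, to 0.125. May start a little ajar. Takes 1 to 2 N, stays where left. Its handle meets the upper cover's inner edge when both joint values add up to 0.125, then pushes that cover home
- cover_upper (a joint): Upper cover (same size and friction, underside at z = 49 mm), over the -y bay. 0 = fully home; grows in m as it slides to the case's +y, over the lower cover, to 0.125, with the same stop against the lower cover's handle (which it then pushes home). May start a little ajar
- cover_lower_handle (a point): Centre of the lower cover's upright bar handle: aluminium, 12 mm thick along the case's x, 32 mm long along its y, 17 mm high; 22 mm in from the cover's outer edge, 153 mm from the case's middle when shut. This point is 55.5 mm above the bench; the cover's top face 9.5 mm below it. Grip from above across the 12 mm
- cover_upper_handle (a point): Centre of the same bar handle on the upper cover, near its outer edge on the -y side; 62.5 mm above the bench, the cover's top face 9.5 mm below it
- pot_center (a point): Centre, half-way up, of the tip-cleaner pot: plain white, round, 58 mm across, 33 mm high, straight sides, brass wool in its mouth; 0.15 to 0.3 kg. Stands on the floor of one of the bays, about 105 mm from the case's middle along y, within 20 mm of its centre line in x. z is the pot's axis
- spool_center (a point): Centre, half-way up, of the solder spool (white flanges 53 mm across, narrower wound middle, 30 mm high) that stands in the other bay and stays there
- tray_floor (a point): Centre of the upper face of the floor of the square steel tray fixed to the bench, 130 x 130 mm outside, 122 mm inside, floor 3 mm thick, rim 10 mm above the bench; x and y axes along its sides

How it is judged:
On the way, in this order (a step that is already met when the one before it is completed fails the run):
1. the cover over the pot's bay is slid open across its neighbour (at least 90 mm) (((y of pot_center in the frame of case between 0.03 and 0.17 m and value of joint cover_lower above 0.09 m) or (y of pot_center in the frame of case between -0.17 and -0.03 m and value of joint cover_upper above 0.09 m))), for 0.2 s.
2. the pot stands upright in the tray, let go (x of pot_center in the frame of tray_floor between -0.037 and 0.037 m and y of pot_center in the frame of tray_floor between -0.037 and 0.037 m and z of pot_center in the frame of tray_floor between 0.01 and 0.021 m and angle between pot_center's own z axis and vertical below 0.1 rad and contact force between pot and the fingers below 0.2 N and linear speed of pot below 0.03 m/s), for 0.2 s.
At the end, for the whole second after the job is handed in: The pot stands upright (within 6 degrees) and at rest on the tray floor inside the rim, let go; both covers are shut to within 6 mm; the solder spool still stands upright on the floor of the case, in its bay (all of step 2 and value of joint each of cover_lower, cover_upper below 0.006 m and x of spool_center in the frame of case between -0.085 and 0.085 m and z of spool_center in the frame of case between 0.012 and 0.03 m and angle between spool_center's own z axis and vertical below 0.2 rad and linear speed of spool below 0.03 m/s); the robot touches nothing.
It fails at once if the solder spool is taken out of its place (moved more than 40 mm) (distance of spool_center from where it was at the start of the episode above 0.04 m).
It fails at once if the pot is tipped over (more than 60 degrees) (angle between pot_center's own z axis and vertical above 1.05 rad).
It also fails if it takes over 72 s, if anything falls off the work surface, if the arm or the gripper's body presses on something with over 40 N, if the wrist force passes 120 N, or if a joint passes its speed limit or range.

### The arm

A 6-joint arm with a two-finger parallel gripper is mounted at the origin on a cart in front of the work surface, level with it; the furniture and walls round the work are solid. World frame = base frame: x ahead of the robot, y to its left, z up, the work surface at z = 0. Lengths are in m, angles in rad, forces in N, time in s.
With the tool pointing down it reaches from about 0.25 to 0.775 m from the base axis. Payload 4 kg.
Tool frame: the origin (TCP) lies midway between the tips of the shut fingers; the grasp point (between the pads) lies 19 mm behind it (grip_point_offset is the distance from the TCP to the grasp point, in m); z points along the fingers, y is the line along which they close (so a half turn about z gives the same grasp; the last joint's range is limited). The gripper opens to 94 mm and grips with 3 to 60 N. Pads are 16 mm wide; open, the fingers measure 119 mm over their backs; the gripper's body (75 mm by 177 mm) begins 78 mm behind the grasp point.
Start: joints at [-1.321, 0.087, 1.371, -0, 1.684, -0.103], TCP at [0.19, -0.516, 0.206] pointing down, gripper open.
Joint ranges: [-3.1, 3.1], [-0.76, 2.03], [0.27, 2.55], [-1.08, 4.22], [0.17, 2.65], [-2.57, 2.57]. Speed limits (rad/s): [2.79, 2.79, 3.14, 3.14, 3.14, 3.14].

### API

Orientations are given as a unit quaternion [w, x, y, z].
In Python, from rig import * gives the robot as it stands. The module is installed in compiled form; this text tells all that it offers. Calls block until the motion is done:
- move_to(position, orientation): joint-space move of the TCP to a pose.
- servo_line(position, velocity=0.15, frame=None, contact_N=None): straight line of the TCP; frame=None keeps the orientation; velocity is the mean speed in m/s. With contact_N (N) it stops when the force on the tool has changed by that much, and returns True; else False.
- move_joints(angles): joint-space move.
- grip(opening, squeeze=None): finger opening in m; squeeze is the grip in N (None keeps the last); returns when the fingers have stopped.
- wait(seconds).
- ik(position, orientation): joint angles nearest the present ones, or None.
- grab_frame(name): name is "side" or "top"; returns the picture (400x640x3 uint8, red, green, blue); there is no depth.
- camera_model(name): a dict with "fx", "fy", "cx", "cy" (pixels), "k1" (the pictures are not rectified: a ray, as slopes to the right and down, at radius r is drawn at 1 + k1 r^2 times it, then the intrinsics apply), "rvec" (rotation vector, rad) and "tvec" (3), from world to camera coordinates, as OpenCV has them. Camera axes: x right, y down, z forward; pixel columns grow to the right and rows downward; lengths in m; the calibration is good to about 2 mm. A picture is of the moment at which its call begins. camera_model takes no time and is no camera call.
A pose or a line that the arm cannot do raises PlanningError and nothing moves.
- hand_in(): hands the job in; it is judged then, once.
Trained networks look in the newest picture that a camera, given by its name, has taken for a name from the list of things; names that differ only in an ending like _2 or _b are one class to them, and where a whole thing is asked for, a point or a joint stands for the part that bears it (a point fixed in the world has none). Each returns a list of dicts, best first, with "p" (0 to 1); they miss things now and then, are a little off and sometimes report something else, mostly with a low value. They report only what shows in the picture. A call takes as long as a camera call.
- find_in(thing, camera): "bbox" ([left, top, width, height] as shares, 0 to 1, of the picture: columns of its width, rows of its height, round what is visible of it).
- trace(thing, camera): "region" (400x640 bool, what is visible of it) and "bbox" ([left, top, width, height] as shares, 0 to 1, of the picture: columns of its width, rows of its height, round what is visible of it).
Readings, each from a call of its own:
- get_time_s(): time.
- get_joints(): joint angles.
- get_joint_vel(): joint speeds.
- get_tau(): joint torques, N m.
- get_tcp_pos(): TCP position.
- get_tool_rot(): TCP orientation.
- get_ft_force(): force on the tool from outside, world axes, zero at the start.
- get_wrist_torque(): the same for the moment, N m.
- get_gripper_width(): finger opening in m.
- get_gripper_force(): force on a finger pad.
Only numpy, scipy, OpenCV 4.12 (cv2) and the standard library are available. Lean on these libraries where they do the work, as an engineer would, in place of code of your own. Each camera call takes 0.05 s, during which the arm holds its last target. There are 200 camera calls.

## Working session

There is one attempt and no reset: what is moved stays moved. The work goes in short steps, each a Python script; the robot and the scene stay as the last script left them, time stands still between calls to the robot, and variables do not carry over. Pictures are saved under pics/ and viewed, at most 10 in all, crops included, and the job is handed in when it is done.

```bash
mkdir -p pics
cat > h.py <<'E'
from rig import *
import numpy as np, cv2
from scipy.spatial.transform import Rotation as R
def cam(n):
    m=camera_model(n); K=np.array([[m['fx'],0,m['cx']],[0,m['fy'],m['cy']],[0,0,1]])
    return K,float(m['k1']),R.from_rotvec(np.ravel(m['rvec'])).as_matrix(),np.ravel(m['tvec'])
def unproj(n,uv,z):
    K,k,Rm,t=cam(n); D=np.array([k,0,0,0,0])
    p=cv2.undistortPoints(np.array(uv,float).reshape(-1,1,2),K,D).reshape(-1,2)
    d=np.c_[p,np.ones(len(p))]@Rm; c=-Rm.T@t
    return c+d*((z-c[2])/d[:,2])[:,None]
def proj(n,P):
    K,k,Rm,t=cam(n)
    return cv2.projectPoints(np.array(P,float).reshape(-1,1,3),cv2.Rodrigues(Rm)[0],t,K,np.array([k,0,0,0,0.]))[0].reshape(-1,2)
def save(n,f):
    im=grab_frame(n); cv2.imwrite('pics/'+f,im[:,:,::-1]); return im
def down(yaw): # tool y axis at yaw+90deg in world
    q=(R.from_euler('z',yaw)*R.from_euler('x',np.pi)).as_quat(); return [q[3],q[0],q[1],q[2]]
E
python3 - <<'E'
from h import *
a=save('top','t0.png');b=save('side','s0.png')
for n in('top','side'):
    K,k,Rm,t=cam(n);print(n,K[0,0],k,-Rm.T@t,Rm[2])
    for th in('case','cover_lower','cover_upper','cover_lower_handle','cover_upper_handle','pot_center','spool_center','tray_floor'):
        for d in find_in(th,n)[:2]:
            l,tp,w,h=d['bbox'];print(n,th,round(d['p'],2),np.round([l*640,tp*400,(l+w)*640,(tp+h)*400],1))
print(get_time_s())
E
```

```text
top 382.31375413056594 -0.058172777623343656 [ 0.44150218 -0.03956366  1.05641379] [ 0.10438983  0.00375432 -0.99452937]
top case 0.73 [230.5 157.5 375.  242.5]
top case 0.56 [243.2 161.2 293.2 229.1]
top cover_lower 0.98 [243.3 164.3 294.3 229.1]
top cover_upper 0.79 [288.4 169.7 357.8 235.6]
top cover_lower_handle 0.55 [241.1 163.  292.2 229. ]
top cover_upper_handle 0.97 [284.7 167.9 358.1 235.2]
top tray_floor 0.94 [416.5 189.7 467.8 236.2]
side 401.9197870676656 -0.08419999527616603 [0.07727226 0.91330949 0.49721204] [ 0.42371492 -0.82086659 -0.38294087]
side case 0.67 [241.1 187.7 372.  261.3]
side cover_lower 0.56 [252.  210.  326.1 235.5]
side cover_lower_handle 0.56 [254.1 205.2 327.7 240.8]
side cover_upper_handle 0.58 [284.5 186.9 359.8 220.7]
side tray_floor 0.87 [347.7 171.1 389.5 190.2]
0.9
```

View pics/t0.png

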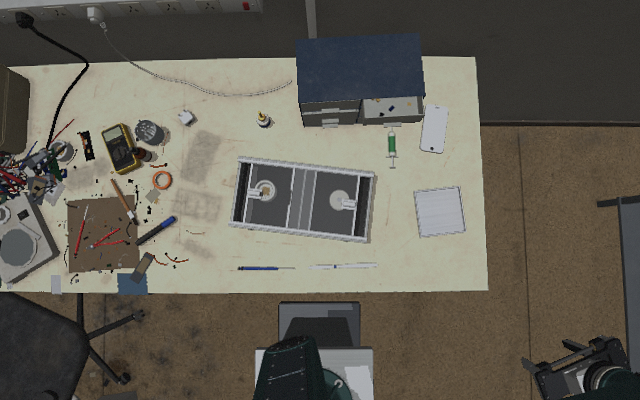

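View pics/s0.png

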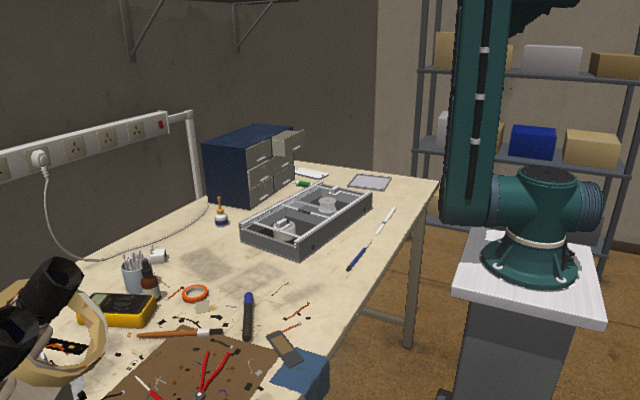

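Run:
```python
import cv2
a=cv2.imread('pics/t0.png')[150:250,225:385];b=cv2.imread('pics/s0.png')[180:265,235:380]
a=cv2.resize(a,(800,500),interpolation=cv2.INTER_CUBIC);cv2.imwrite('pics/t0c.png',a)
cv2.imwrite('pics/s0c.png',cv2.resize(b,(800,469),interpolation=cv2.INTER_CUBIC))
```

```text
(no output)
```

View pics/t0c.png

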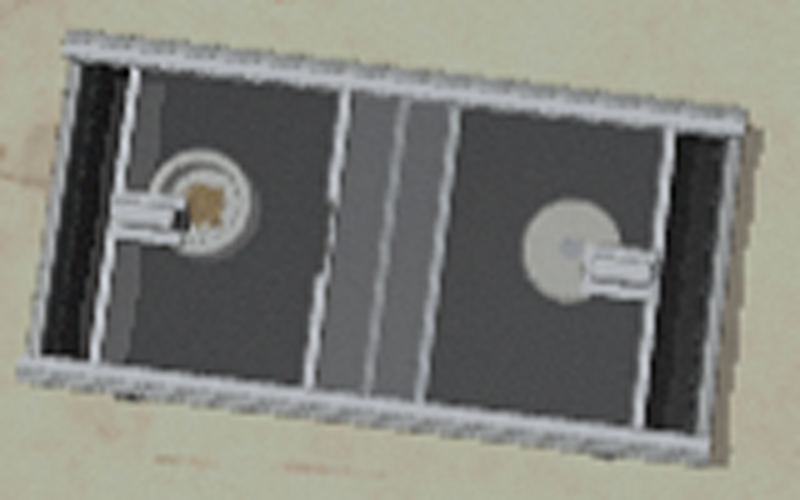

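View pics/s0c.png

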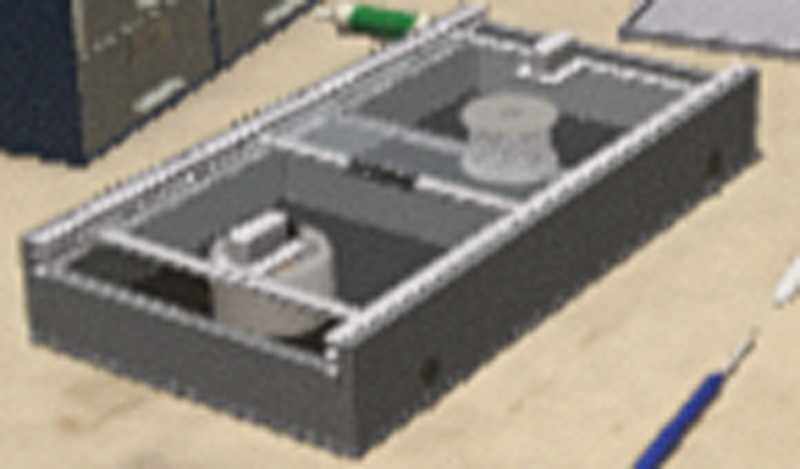

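```bash
cat > fit.py <<'E'
from h import *
from scipy.optimize import least_squares
def up(c): return np.array(c,float)/5+[225,150]
C=up([(68,33),(747,108),(710,462),(18,380)])
L=np.array([(.095,.183),(.095,-.183),(-.095,-.183),(-.095,.183)])
def cw(p,l,z): 
    c,s=np.cos(p[2]),np.sin(p[2]);l=np.atleast_2d(l); return np.c_[p[0]+c*l[:,0]-s*l[:,1],p[1]+s*l[:,0]+c*l[:,1],np.full(len(l),z)]
def tocase(p,w):
    c,s=np.cos(p[2]),np.sin(p[2]);d=np.atleast_2d(w)[:,:2]-p[:2];return np.c_[c*d[:,0]+s*d[:,1],-s*d[:,0]+c*d[:,1]]
S=np.array([(28,240),(755,66),(358,455),(478,8)])/5.517+[235,180]
SL=np.array([(.095,.183,.056),(-.095,-.183,.056),(-.095,.183,0),(.095,-.183,.056)])
E
python3 - <<'E'
from fit import *
W=unproj('top',C,.056);print(W.round(4)); print([np.linalg.norm(W[i]-W[(i+1)%4]).round(4) for i in range(4)])
f=lambda p:(proj('top',cw(p,L,.056))-C).ravel()
def g(p): 
    w=cw(p,SL[:,:2],0);w[:,2]=SL[:,2];return (proj('side',w)-S).ravel()
x0=[W[:,0].mean(),W[:,1].mean(),-.1]
a=least_squares(f,x0);b=least_squares(g,x0);c=least_squares(lambda p:np.r_[f(p),g(p)],x0)
for r in(a,b,c):print(r.x.round(4),r.fun.round(1))
p=c.x;np.save('case.npy',p)
for nm,px,z in(('lh',(150,211),.064),('uh',(620,264),.071),('pot mouth',(202,201),.038),('spool',(571,248),.035)):
    w=unproj('top',up([px]),z);print(nm,w.round(4),tocase(p,w).round(4))
d=trace('tray_floor','top')[0]
q=cv2.minAreaRect(np.argwhere(d['region'])[:,::-1].astype(np.float32));bx=cv2.boxPoints(q)
t=unproj('top',bx,.01);print(t.round(4),t.mean(0),[np.linalg.norm(t[i]-t[(i+1)%4]).round(3) for i in range(4)])
e=t[1]-t[0];print('tray yaw',np.degrees(np.arctan2(e[1],e[0])))
for th in('pot_center','spool_center','cover_lower_handle','cover_upper_handle'):
  for d in trace(th,'top')[:1]:
    m=cv2.moments(d['region'].astype(np.uint8));print(th,d['p'],m['m00'],m['m10']/m['m00'],m['m01']/m['m00'])
E
```

```text
[[ 0.6658  0.1952  0.056 ]
 [ 0.6213 -0.1667  0.056 ]
 [ 0.4347 -0.1433  0.056 ]
 [ 0.4806  0.2188  0.056 ]]
[np.float64(0.3646), np.float64(0.188), np.float64(0.365), np.float64(0.1867)]
[ 0.5507  0.026  -0.1246] [-0.2 -0.7  0.2 -0.3  0.2  0.4 -0.2  0.6]
[ 0.5494  0.0275 -0.1318] [-1.1 -1.2  1.8 -0.3  0.5  1.2 -1.3 -1.6]
[ 0.5504  0.0262 -0.1274] [-0.2 -0.8  0.2 -0.  -0.   0.7 -0.4  0.5 -1.  -1.3  1.5 -0.6  0.7  0.8
 -1.7 -1.7]
lh [[0.5683 0.1484 0.064 ]] [[0.0022 0.1235]]
uh [[ 0.5373 -0.0971  0.071 ]] [[ 0.0027 -0.124 ]]
pot mouth [[0.5768 0.1253 0.038 ]] [[0.0136 0.1016]]
spool [[ 0.5497 -0.073   0.035 ]] [[ 0.0119 -0.0985]]
[[ 0.5745 -0.2785  0.01  ]
 [ 0.5906 -0.411   0.01  ]
 [ 0.4621 -0.422   0.01  ]
 [ 0.4469 -0.2909  0.01  ]] [ 0.51852981 -0.35061784  0.01      ] [np.float64(0.134), np.float64(0.129), np.float64(0.132), np.float64(0.128)]
tray yaw -83.10073383748609
cover_lower_handle 0.7 2604.0 267.5906298003072 195.04147465437788
cover_upper_handle 0.89 4119.0 323.09735372663266 201.60645787812575
```

```bash
cat >> fit.py <<'E'
p=np.load('case.npy'); YAW=p[2]+np.pi/2
if ik(list(cw(p,[0,.12],.15)[0]),down(YAW)) is None or abs(ik(list(cw(p,[0,.12],.15)[0]),down(YAW))[5])>2.3: YAW-=np.pi
O=down(YAW)
def P(x,y,z): return list(cw(p,[x,y],z)[0])
E
python3 - <<'E'
from fit import *
print(YAW,get_joints(),ik(P(0,.1235,.15),O))
grip(.05)
move_to(P(.001,.1235,.15),O)
print(get_tcp_pos(),get_time_s())
print(servo_line(P(.001,.1235,.0485),.1,contact_N=5), get_tcp_pos())
grip(0,20)
print(get_gripper_width(),get_gripper_force(),get_ft_force(),tocase(p,get_tcp_pos()))
save('top','t1.png');print(get_time_s())
E
```

```text
1.4434232603853947 [-1.32112457e+00  8.71845517e-02  1.37069017e+00  1.27480394e-05
  1.68356472e+00 -1.03089708e-01] [ 1.60088980e-01  1.82242547e-01  1.37422711e+00 -4.44089210e-16
  1.58512299e+00  2.87462047e-01]
[0.56734602 0.14770295 0.15008346] 4.6833
False [0.56780136 0.14872455 0.04947519]
0.011544295836911066 21.478934881452005 [ 2.06103212 -0.06604269  2.75249439] [[0.00221731 0.12366269]]
6.575
```

Run:
```python
from fit import *
print(servo_line(P(.002,.045,.0495),.1,contact_N=12),tocase(p,get_tcp_pos()),get_ft_force())
print(servo_line(P(.002,.018,.0495),.05,contact_N=10),tocase(p,get_tcp_pos()),get_ft_force(),get_gripper_width())
grip(.05)
t=get_tcp_pos();servo_line([t[0],t[1],.17],.2)
move_to(P(.014,.25,.25),O)
save('top','t2.png');save('side','s2.png');print(get_time_s())
for d in find_in('pot_center','top')[:2]:
    l,tp,w,h=d['bbox'];b=np.array([l*640,tp*400,(l+w)*640,(tp+h)*400]);print(d['p'],b,tocase(p,unproj('top',[(b[:2]+b[2:])/2],.03)))
a=cv2.imread('pics/t2.png')[150:250,225:385]
cv2.imwrite('pics/t2c.png',cv2.resize(a,(800,500),interpolation=cv2.INTER_CUBIC))
```

```text
False [[0.00201769 0.04434649]] [ 4.33747566 -1.61093784  0.0713471 ]
True [[0.00206201 0.02577772]] [0.46090787 2.47016692 2.15497499] 0.011693856141750877
10.5333
0.57 [254.976 180.92  277.504 204.72 ] [[0.00762294 0.09979387]]
```

View pics/t2c.png

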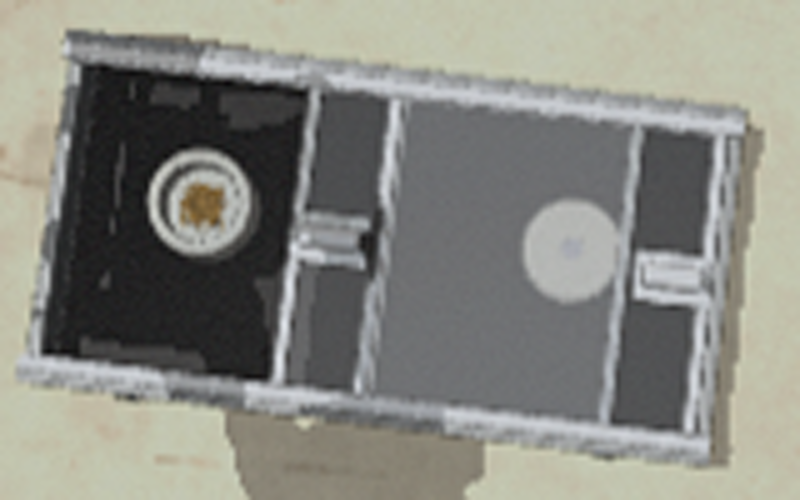

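Run:
```python
from fit import *
grip(.082)
move_to(P(.0125,.1012,.13),O)
print(servo_line(P(.0125,.1012,.0105),.08,contact_N=6),get_tcp_pos())
grip(0,25)
print(get_gripper_width(),get_gripper_force(),get_ft_force())
t=get_tcp_pos();servo_line([t[0],t[1],.17],.12)
print(get_gripper_width(),get_ft_force(),tocase(p,t),t[2],get_time_s())
```

```text
False [0.57620079 0.12510744 0.01122199]
0.0567980614288923 24.989039127831347 [0.98315329 0.76375778 0.6828266 ]
0.056521311421385216 [ 0.32466506  0.74709486 -2.2195636 ] [[0.01289373 0.10123014]] 0.010728513043970107 15.6917
```

Run:
```python
from fit import *
T=[.5185,-.3506]
servo_line(T+[.17],.3)
print(servo_line(T+[.04],.15),servo_line(T+[.0085],.03,contact_N=3),get_tcp_pos(),get_ft_force())
grip(.070);wait(.2)
servo_line(T+[.13],.15)
# close lower cover: handle now at y~.028
grip(.05)
a=P(.002,.0265,.15);move_to(a,O)
save('top','t3.png');save('side','s3.png');print(get_time_s())
d=find_in('pot_center','top')
for q in d[:2]: 
    l,tp,w,h=q['bbox'];print(q['p'],unproj('top',[[(l+w/2)*640,(tp+h/2)*400]],.03))
a=cv2.imread('pics/t3.png')[150:250,225:385];b=cv2.imread('pics/t3.png')[165:265,390:490]
cv2.imwrite('pics/t3c.png',cv2.resize(np.hstack([a,b]),(780,300),interpolation=cv2.INTER_CUBIC))
```

```text
False True [ 0.51816509 -0.35030165  0.00875094] [ 1.00541091 -0.34474674  3.68903797]
23.175
0.62 [[ 0.51267774 -0.34835629  0.03      ]]
```

View pics/t3c.png

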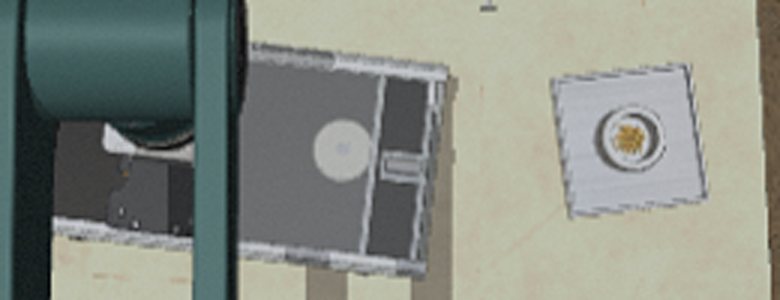

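Run:
```python
from fit import *
print(servo_line(P(.002,.0265,.0485),.1,contact_N=5))
grip(0,20);print(get_gripper_width())
print(servo_line(P(.002,.135,.0495),.1,contact_N=12),tocase(p,get_tcp_pos()))
print(servo_line(P(.002,.165,.0495),.04,contact_N=9),tocase(p,get_tcp_pos()),get_ft_force(),get_gripper_width())
grip(.05)
t=get_tcp_pos();servo_line([t[0],t[1],.15],.2)
# upper: make sure it is home
move_to(P(.002,-.151,.15),O)
print(servo_line(P(.002,-.151,.0555),.1,contact_N=5))
grip(0,20);print(get_gripper_width())
print(servo_line(P(.002,-.166,.0565),.03,contact_N=9),tocase(p,get_tcp_pos()),get_ft_force(),get_gripper_width())
grip(.05)
t=get_tcp_pos();servo_line([t[0],t[1],.2],.2)
move_joints([-1.321,0.087,1.371,0,1.684,-0.103])
save('top','t4.png');save('side','s4.png');print(get_time_s())
a=cv2.imread('pics/t4.png')[150:250,225:485]
cv2.imwrite('pics/t4c.png',cv2.resize(a,(800,308),interpolation=cv2.INTER_CUBIC))
```

```text
False
0.011572731336048775
False [[0.00222443 0.13520073]]
True [[0.00232646 0.15160977]] [-0.46711679 -0.77719701  4.15396395] 0.012034595145992763
False
0.0113006015727502
True [[ 0.00163917 -0.15167739]] [0.05749305 0.8571707  3.55149282] 0.01177299838602004
35.05
```

View pics/t4c.png

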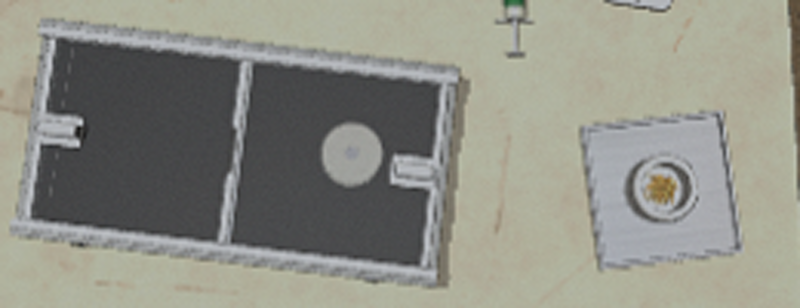

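The picture shows both covers at their end stops with their inner edges meeting at x≈240. The spool is in its bay at (352,153) and the pot is upright near the tray centre at (660,188).

```bash
python3 -c "
from rig import *
print(hand_in())"
```

```text
the job is handed in; nothing more can be done
None
```

The job is handed in: the last picture showed the pot upright near the centre of the tray, both covers shut against their end stops and the spool still in its bay, at 35 s on the clock; the verdict was not returned.

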